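Set the edge guides of a pouch-roll dispenser

ROBOT

A 6-joint arm with a two-finger parallel gripper is mounted at the origin on the work surface. World frame = base frame: x ahead of the robot, y to its left, z up, the work surface at z = 0. Lengths are in mm, angles in degrees, forces in N, time in s.
With the tool pointing down it reaches from about 300 to 875 mm from the base axis. Payload 4.2 kg.
Tool frame: the origin (TCP) lies between the finger pads; the fingertips stand 11 mm ahead of it and the grasp point (between the pads) lies 8 mm behind it (nose_length is the z of the fingertips in the tool frame, in mm); z points along the fingers, y is the line along which they close (so a half turn about z gives the same grasp; the last joint's range is limited). The gripper opens to 85 mm and grips with 20 to 120 N. Pads are 22 mm wide; open, the fingers measure 114 mm over their backs; the gripper's body (76 mm by 85 mm) begins 54 mm behind the grasp point. The pads swing forward as they close: fully open they stand 13 mm farther back than shut.
Start: joints at [-75.974, 18.312, 89.639, -0, 72.044, -1.146], TCP at [150.489, -554.971, 242.338] pointing down, gripper open.
Joint ranges: [-177.97, 177.97], [-48.28, 115.42], [12.27, 149.76], [-77.06, 257.06], [2.81, 150.46], [-146.56, 146.56]. Speed limits (degrees/s): [147.25, 147.25, 180, 180, 180, 180].

INTERFACE

Orientations are given as a 3x3 rotation matrix whose columns are the frame's x, y, z axes.
In Python, from plant import read_state, grab_frame, get_calibration, job_done, nose_length gives the robot as it stands.
- The arm moves only by the shell command python3 -m handwheel 'ROWS' [OPENING] [FORCE]. ROWS is JSON, a list that holds one entry, the list of rows, each a list of 6 numbers: the shift along the tool's x, y, z each as a share of 3 cm, from -1 to 1, then the turn, a rotation vector about the tool's x, y, z each as a share of 6 degrees, from -1 to 1. A call has 1 to 20 rows; each row shifts and turns the commanded pose from where the row before left it, along the tool's axes as they then stand; what a row does not reach is not made up. A row lasts 1/12 s, in which the tool goes at most 41.7 mm and 7.16 degrees, less where a joint would pass 70% of its speed; a pose out of reach is approached as far as the arm can. A call with a number of a shift or a turn outside -1 to 1 is refused whole. A call with a gripper value outside its range is refused whole. OPENING is the opening, from 0 (shut) to 1 (fully open), set as the call begins (- or left out, the last holds). The fingers move at their own pace and stop on an object; FORCE is the grip in N (left out, the last holds). Time passes only in rows, so rows that do not move let the fingers close. It gives the time, the measured TCP pose, the force, the opening and the grip force at its end, in the units of the state.
- read_state(): the state, without advancing time (a new reading comes with each control period).
- grab_frame(name): name is "scene" or "top" or "wrist"; returns the picture (480x640x3 uint8, red, green, blue); there is no depth.
- get_calibration(name): a dict with "mtx" (3x3 intrinsics, pixels), "R" (3x3) and "t" (3): a world point X has camera coordinates R X + t. Camera axes: x right, y down, z forward; pixel columns grow to the right and rows downward; lengths in mm; the calibration is good to about 2 mm. A picture is of the moment at which its call begins: read the wrist's pose just before it. get_calibration takes no time and is no camera call; for the wrist camera it gives the pose at the moment of the call.
- job_done(): hands the job in; it is judged then, once.
The state is a dict: "clock": time; "joint_pos": joint angles; "qvel": joint speeds; "joint_torque": joint torques, N m; "position": TCP position; "tcp_rot": TCP orientation; "ft_force": force on the tool from outside, world axes, zero at the start; "torque": the same for the moment, N m; "gripper_width": opening from 0.0 (shut) to 1.0 (fully open); "grasp_force": force on a finger pad.
Only numpy, scipy, OpenCV 4.12 (cv2) and the standard library are available. Lean on these libraries where they do the work, as an engineer would, in place of code of your own. Each camera call takes 0.05 s, during which the arm holds its last target. There are 200 camera calls.

TASK

A roll of pouch stock has been laid in the trough of the counter-top dispenser. Take the two edge guides by their black paddles and slide each one along its track up to its end of the roll, touching it or only a few millimetres off, without pushing the roll along the trough out of its place. Leave the roll in the trough and the other things on the counter as they stand.

Things in the scene. Friction and masses are not known exactly. Their poses are not given: they have to be found in the camera images.
- dispenser: Fixed dispenser, base 300 x 520 x 20 mm, origin at centre of underside; x to its back (roughly towards the robot), y along the tracks, z up. Apron at -x slopes 35 degrees, low edge outermost; V trough along y at x = +50 mm. End plates at y = +-255 mm, 95 mm high. A fixed 16 mm bar along y at x = -100, z = 165 mm blocks a gripper coming straight down on a paddle; come in square to the apron.
- roll: Loose roll of paper pouch stock, 120 mm long, 90 mm in diameter, 0.4 to 0.8 kg, lying in the V trough with its axis along the dispenser's y. Origin at the roll's centre (85 mm above the counter); its own y axis is the roll's axis (ends at y = +-60 mm); x and z turn with it.
- left_guide_grip (a point): Middle of the grip zone of the left (+y) guide's black paddle: a tab 16 mm thick along dispenser y (the sliding direction), 30 mm wide up the slope, standing 60 mm square off the apron, so leaning 35 degrees from vertical towards dispenser -x. The point is 42 mm off the apron along the paddle, 19 mm below its tip. Site axes are the dispenser's (not tilted).
- left_guide_face (a point): Centre of the left guide's inner face: the flat side of its aluminium cheek (disc 80 mm across, 10 mm thick) that looks at the roll's +y end, in line with the roll's axis. Cheek, arm and paddle are one rigid part about 190 mm long and slide together along dispenser y.
- left_guide (a joint): Left guide's position on its track in m: 0 = outermost (inner face at dispenser y = +170 mm), grows as it slides inwards (towards -y), up to 0.15. It stays where it is left; needs about 3 N.
- right_guide_grip (a point): Middle of the grip zone of the right (-y) guide's black paddle: a tab 16 mm thick along dispenser y (the sliding direction), 30 mm wide up the slope, standing 60 mm square off the apron, so leaning 35 degrees from vertical towards dispenser -x. The point is 42 mm off the apron along the paddle, 19 mm below its tip. Site axes are the dispenser's (not tilted).
- right_guide_face (a point): Centre of the right guide's inner face: the flat side of its aluminium cheek (disc 80 mm across, 10 mm thick) that looks at the roll's -y end, in line with the roll's axis. Cheek, arm and paddle are one rigid part about 190 mm long and slide together along dispenser y.
- right_guide (a joint): Right guide's position on its track in m: 0 = outermost (inner face at dispenser y = -170 mm), grows as it slides inwards (towards +y), up to 0.15. It stays where it is left; needs about 3 N.
- bottle: Bystander: white plastic bottle, 68 mm across, 190 mm high, standing on the counter; origin at the centre of its underside.
- carton: Bystander: glove carton, 240 x 130 x 75 mm; origin at the centre of its underside.
- bowl: Bystander: steel bowl, 140 mm across, 50 mm high; origin at the centre of its underside.
There are look-alikes about, which are no part of the job. What is shaped like the roll but orange or pink is not meant.

How it is judged:
By the outcome, as a careful person would: the job done as asked, in the order asked, and still so for the second after the job is handed in, with the robot touching nothing.
It also fails if it takes over 48 s, if anything falls off the work surface, if the arm or the gripper's body presses on something with over 40 N, if the wrist force passes 120 N, or if a joint passes its speed limit or range.

## Working session

There is one attempt and no reset: what is moved stays moved. The work goes in short steps, Python scripts to look and compute and a shell command to move; the robot and the scene stay as the last step left them, time stands still between calls to the robot, and variables do not carry over. Pictures are saved under pics/ and viewed, at most 10 in all, crops included, and the job is handed in when it is done.

```bash
mkdir -p pics; ls; python3 - <<'E'
from plant import *
import cv2,numpy as np
for n in ("scene","top"):
    cv2.imwrite(f"pics/{n}0.png",grab_frame(n)[:,:,::-1]); c=get_calibration(n); print(n,np.round(c["mtx"],1).tolist(),np.round(c["R"],3).tolist(),np.round(c["t"],1).tolist())
s=read_state();print(s["clock"],s["position"],np.round(s["tcp_rot"],3).tolist(),nose_length)
E
```

```text
pics
scene [[563.9, 0.0, 321.4], [0.0, 563.9, 230.1], [0.0, 0.0, 1.0]] [[0.308, 0.951, 0.015], [0.638, -0.195, -0.745], [-0.706, 0.239, -0.667]] [-140.7, -286.4, 1821.4]
top [[507.5, 0.0, 325.1], [0.0, 507.5, 250.6], [0.0, 0.0, 1.0]] [[0.007, -1.0, 0.013], [-0.996, -0.008, -0.094], [0.094, -0.013, -0.995]] [-35.0, 526.6, 1393.8]
0.1 [ 150.38633357 -554.55616426  241.58211545] [[0.965, 0.262, -0.0], [0.262, -0.965, 0.002], [0.0, -0.002, -1.0]] 11.0
```

View pics/scene0.png

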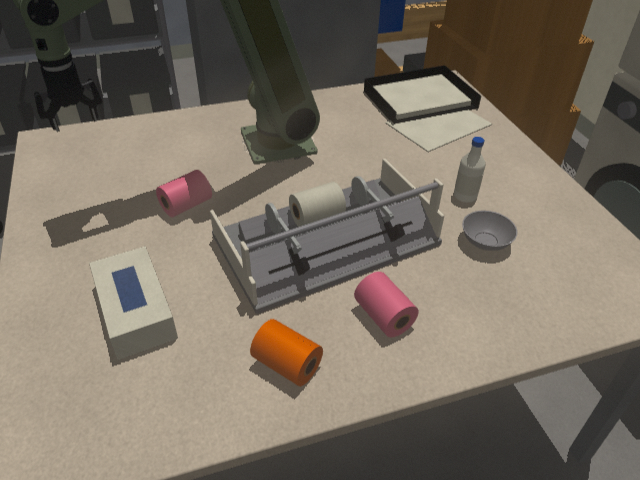

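View pics/top0.png

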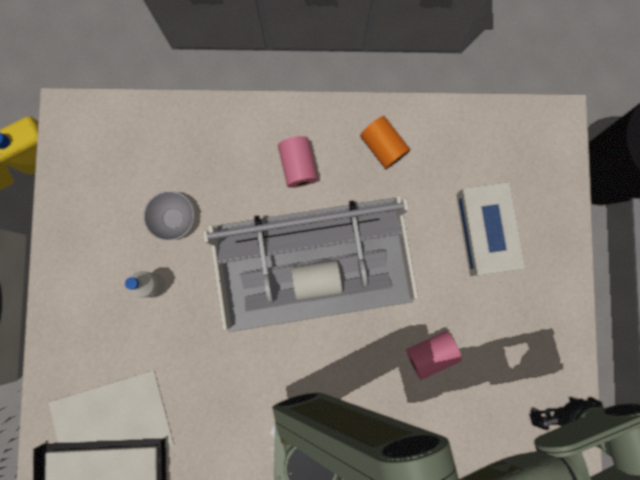

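The scene view shows the dispenser around (325,235), with black paddles near (302,265) and (395,230) and the cream roll at (318,203). In the top view the paddles are near (260,220) and (353,206), the roll is at (317,280), and the apron faces away from the robot. So dispenser +y is roughly world −y, and the left guide is on the image right in the top view.

```bash
python3 - <<'E'
import cv2,numpy as np
a=cv2.imread("pics/top0.png")[190:340,200:420]; b=cv2.imread("pics/scene0.png")[155:305,205:450]
cv2.imwrite("pics/c1.png",cv2.resize(a,None,fx=3.6,fy=3.6,interpolation=cv2.INTER_CUBIC))
cv2.imwrite("pics/c2.png",cv2.resize(b,None,fx=3.2,fy=3.2,interpolation=cv2.INTER_CUBIC))
E
```

```text
(no output)
```

View pics/c1.png

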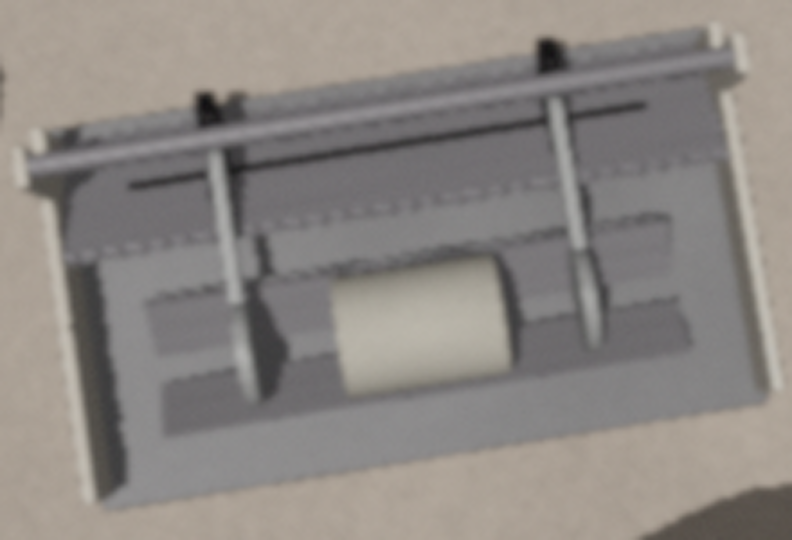

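View pics/c2.png

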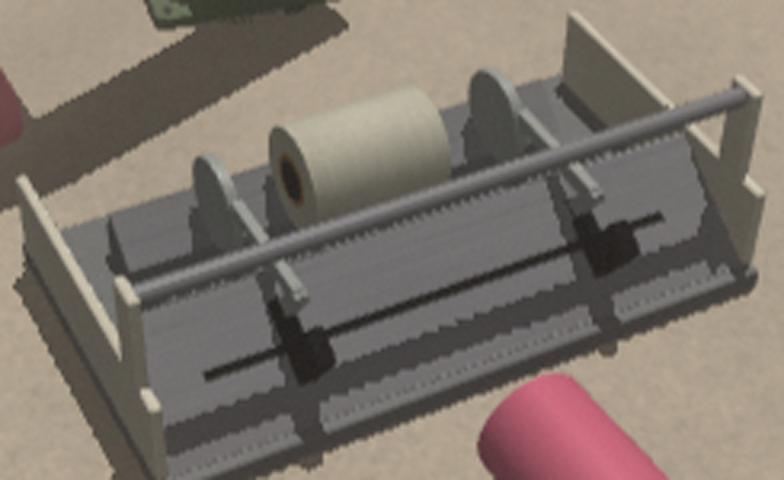

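Crop 1 (top ×3.6) shows the paddle tops at about (208,108) and (549,55), and the roll from x≈335 to x≈510. It also shows the plate back corners at (93,497) and (775,390). Crop 2 (scene ×3.2) shows the paddles at about (312,355) and (612,248), and the plate back corners at (22,180) and (572,14).

```bash
cat > h.py <<'E'
import numpy as np,cv2
from plant import *
def ray(c,p):
    d=c["R"].T@np.linalg.inv(c["mtx"])@np.array([p[0],p[1],1.]); o=-c["R"].T@c["t"]; return o,d/np.linalg.norm(d)
def tri(obs):
    A=np.zeros((3,3));b=np.zeros(3)
    for c,p in obs:
        o,d=ray(c,p);M=np.eye(3)-np.outer(d,d);A+=M;b+=M@o
    X=np.linalg.solve(A,b); e=[np.linalg.norm((np.eye(3)-np.outer(d,d))@(X-o)) for o,d in (ray(c,p) for c,p in obs)]
    return X,max(e)
def plane(c,p,z):
    o,d=ray(c,p); return o+d*(z-o[2])/d[2]
def proj(c,X):
    q=c["mtx"]@(c["R"]@X+c["t"]); return q[:2]/q[2]
E
python3 - <<'E'
from h import *
T=get_calibration("top");S=get_calibration("scene")
t=lambda x,y:(T,(200+x/3.6-.36,190+y/3.6-.36)); s=lambda x,y:(S,(205+x/3.2-.34,155+y/3.2-.34))
P={}
for n,a,b in [("backL(+wy)",(93,497),(572,14)),("backR",(775,390),(22,180)),("padL-wy",(549,55),(312,355)),("pad+wy",(208,108),(612,248)),
 ("rollend-wy top",(500,260),(272,135)),("rollend +wy top",(333,285),(420,90)),("barEnd-wy",(738,60),(132,298)),("barEnd+wy",(24,168),(745,95)),
 ("slot-wy",(645,104),(207,376)),("slot+wy",(130,185),(660,216))]:
    X,e=tri([t(*a),s(*b)]); P[n]=X; print(n,X.round(1),e.round(1))
for a,b in [("backL(+wy)","backR"),("slot+wy","slot-wy"),("barEnd+wy","barEnd-wy")]:
    d=P[b]-P[a]; print(np.linalg.norm(d[:2]),np.degrees(np.arctan2(d[1],d[0])))
# roll: top silhouette ends corners
for q in [(333,287),(345,395),(497,258),(512,365)]: print(plane(*t(*q),85).round(1))
E
```

```text
backL(+wy) [315.6 228.3  95.2] 0.3
backR [ 396.2 -270.5   90.1] 1.3
padL-wy [ 644.6 -105.2   86.6] 2.8
pad+wy [601.4 147.7  85.9] 4.5
rollend-wy top [482.4 -76.8 156.3] 13.6
rollend +wy top [464.2  43.6 159.8] 10.1
barEnd-wy [ 629.  -230.2  163.4] 1.2
barEnd+wy [547.1 269.4 165.2] 0.5
slot-wy [ 613.6 -178.3   56.7] 0.2
slot+wy [547.7 212.5  56.7] 1.1
505.3193094659723 -80.82891170728983
396.25106411997575 -80.41908514597958
506.3122647081202 -80.68731546614592
[470.2  57.1  85. ]
[390.6  47.2  85. ]
[492.6 -64.3  85. ]
[413.5 -75.7  85. ]
```

```bash
cat >> h.py <<'E'
from scipy.spatial.transform import Rotation as Ro
dy=np.array([.1625,-.9867,0]);dx=np.array([-.9867,-.1625,0]);C=np.array([489.4,3.4,0]);ez=np.array([0,0,1.])
n=-np.sin(np.radians(35))*dx+np.cos(np.radians(35))*ez
RT=np.column_stack([np.cross(dy,-n),dy,-n])
def disp(X): v=np.asarray(X)-C; return np.array([v@dx,v@dy,v[2]])
def world(v): return C+v[0]*dx+v[1]*dy+v[2]*ez
def plan(X):
    s=read_state();R=np.array(s["tcp_rot"]);p=np.array(s["position"])
    print("clock",s["clock"],"pos",p.round(1),"disp",disp(p).round(1),"F",np.round(s["ft_force"],1),"w",s["gripper_width"],"gf",s["grasp_force"])
    print("shift mm",(R.T@(X-p)).round(1),"turn deg",np.degrees(Ro.from_matrix(R.T@RT).as_rotvec()).round(2))
E
python3 -c "
from h import *
plan(world([-131,132,80])+n*90); print(RT.round(3))"
```

```text
clock 0.1 pos [ 150.4 -554.6  241.6] disp [425.2 495.4 241.6] F [0.1 0.6 0.4] w 0.9962194218199985 gf 0.0
shift mm [ 641.5 -299.8   88.4] turn deg [  1.69 -34.97   5.66]
[[ 0.808  0.162 -0.566]
 [ 0.133 -0.987 -0.093]
 [-0.574  0.    -0.819]]
```

```bash
python3 -m handwheel '[[[0,0,-1,0,0,0],[0,0,-1,0,0,0],[0,0,-1,0,0,0],[0.9,-0.42,0,0,0,0],[0.9,-0.42,0,0,0,0],[0.9,-0.42,0,0,0,0],[0.9,-0.42,0,0,0,0],[0.9,-0.42,0,0,0,0],[0.9,-0.42,0,0,0,0],[0.9,-0.42,0,0,0,0],[0.9,-0.42,0,0,0,0],[0.9,-0.42,0,0,0,0],[0.9,-0.42,0,0,0,0],[0.9,-0.42,0,0,0,0],[0.9,-0.42,0,0,0,0],[0.9,-0.42,0,0,0,0],[0.9,-0.42,0,0,0,0],[0.9,-0.42,0,0,0,0],[0.9,-0.42,0,0,0,0]]]' 1 40
python3 -m handwheel '[[[0.9,-0.42,0,0,0,0],[0.9,-0.42,0,0,0,0],[0.9,-0.42,0,0,0,0],[0.9,-0.42,0,0,0,0],[0,0,0,0.05,-0.95,0.15],[0,0,0,0.05,-0.97,0.15],[0,0,0,0.05,-0.97,0.15],[0,0,0,0.05,-0.97,0.15],[0,0,0,0.05,-0.97,0.15],[0,0,0,0.05,-0.97,0.15],[0,0,0,0,0,0],[0,0,0,0,0,0]]]'
python3 -c "
from h import *
plan(world([-131,132,80])+n*90)
cv2.imwrite('pics/w1.png',grab_frame('wrist')[:,:,::-1])"
```

```text
clock: 1.68
position: [515.4, -246.1, 331.9]
tcp_rot: [[0.965, 0.262, -0.001], [0.262, -0.965, 0.0], [-0.001, -0.0, -1.0]]
ft_force: [-0.4, -0.8, -0.3]
gripper_width: 0.998
grasp_force: 0.0
clock: 2.68
position: [606.6, -170.2, 329.5]
tcp_rot: [[0.808, 0.167, -0.565], [0.139, -0.986, -0.093], [-0.573, -0.003, -0.82]]
ft_force: [-0.2, -0.1, 0.5]
gripper_width: 1.0
grasp_force: 0.0
clock 2.6833 pos [ 606.6 -170.2  329.5] disp [-87.4 190.3 329.5] F [-0.2 -0.1  0.5] w 0.9996245606695421 gf 0.0
shift mm [179.1 -57.3  89.5] turn deg [-0.   -0.05  0.34]
```

View pics/w1.png

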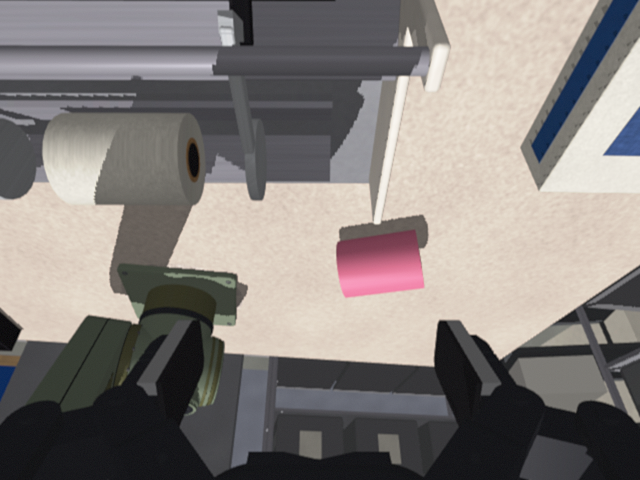

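The wrist view shows the roll with its hub end at (193,160), the left cheek at (255,160), the bar across row 60 and the left paddle at (240,20). Next I'll move out beyond the bar.

```bash
python3 -m handwheel '[[[0.9,-0.29,0,0,0,0],[0.9,-0.29,0,0,0,0],[0.9,-0.29,0,0,0,0],[0.9,-0.29,0,0,0,0],[0.9,-0.29,0,0,0,0],[0.9,-0.29,0,0,0,0.05],[0.57,-0.17,0.2,0,0,0],[0,0,0.5,0,0,0],[0,0,0.5,0,0,0],[0,0,0,0,0,0],[0,0,0,0,0,0]]]'
python3 -c "
from h import *
plan(world([-131,132,80])+n*90)
cv2.imwrite('pics/w2.png',grab_frame('wrist')[:,:,::-1])"
```

```text
clock: 3.65
position: [720.2, -93.3, 202.9]
tcp_rot: [[0.811, 0.161, -0.562], [0.132, -0.987, -0.093], [-0.569, 0.001, -0.822]]
ft_force: [0.4, -0.8, -0.1]
gripper_width: 0.998
grasp_force: 0.0
clock 3.65 pos [720.2 -93.3 202.9] disp [-212.   132.9  202.9] F [ 0.4 -0.8 -0.1] w 0.9980183616236818 gf 0.0
shift mm [ 3.8 -1.  57.2] turn deg [ 0.03 -0.3  -0.11]
```

View pics/w2.png

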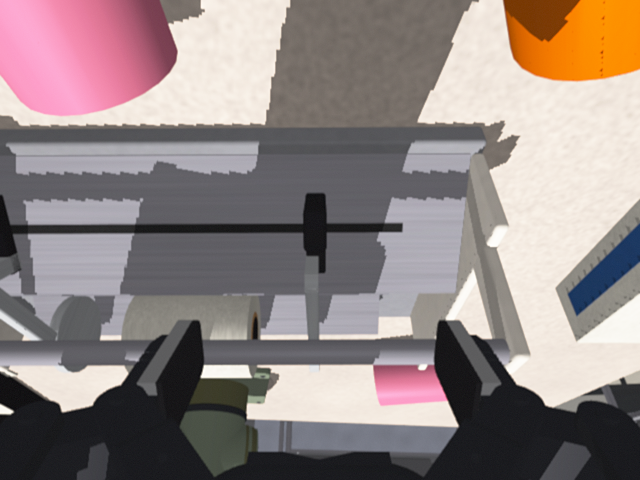

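In the wrist view, the left paddle tip is at about (315,222), nearly centred between the fingers. The pink decoy is at the upper left, so I'm checking clearance to it.

```bash
python3 -c "
from h import *
c=get_calibration('wrist'); T=get_calibration('top');S=get_calibration('scene')
print('pred tip',proj(c,world([-131,132,80])+19*n))
t=lambda x,y:(T,(200+x/3.6-.36,190+y/3.6-.36)); s=lambda x,y:(S,(205+x/3.2-.34,155+y/3.2-.34))
X,e=tri([t(549,52),s(312,358),(c,(315,222))]);print('tip tri',X,disp(X),e)
print('apron pts disp',disp(world([-131,132,80])-42*n))
for q in [(281,140),(309,136),(288,186),(317,181)]: print('pink',disp(plane(T,q,45)).round(0))
for q in [(386,118),(362,125),(408,153),(386,166)]: print('orange',disp(plane(T,q,45)).round(0))
# perpendicular-to-track line: dispenser line check from slot in wrist: slot ends
for q in [(402,228),(20,228)]:
  o,d=ray(c,q); A=np.column_stack([d,-dy]); 
  # intersect with apron plane through slot point
  p0=world([-92.2,0,56.7]); k=((p0-o)@n)/(d@n); print('slot',disp(o+k*d).round(1))
"
```

```text
pred tip [317.22892844 231.27400422]
tip tri [ 646.68670264 -104.58693622   84.81311281] [-137.64691236  132.10979915   84.81311281] 3.965211696307551
apron pts disp [-106.90798717  131.99777448   45.59561414]
pink [-357.  -34.   45.]
pink [-357.   45.   45.]
pink [-224.  -34.   45.]
pink [-226.   48.   45.]
orange [-375.  269.   45.]
orange [-365.  198.   45.]
orange [-266.  313.   45.]
orange [-239.  246.   45.]
slot [-94.5 201.7  55.1]
slot [ -94.8 -113.5   54.9]
```

```bash
python3 -m handwheel '[[[0.23,0,0.8,0,-0.05,0],[0,0,0.9,0,0,0],[0,0,0.9,0,0,0],[0,0,0.9,0,0,0],[0,0,0.8,0,0,0],[0,0,0.5,0,0,0],[0,0,0.2,0,0,0],[0,0,0,0,0,0],[0,0,0,0,0,0]]]'
python3 -m handwheel '[[[0,0,0,0,0,0],[0,0,0,0,0,0],[0,0,0,0,0,0],[0,0,0,0,0,0],[0,0,0,0,0,0],[0,0,0,0,0,0],[0,0,0,0,0,0],[0,0,0,0,0,0],[0,0,0,0,0,0],[0,0,0,0,0,0]]]' 0 40
python3 -c "
from h import *
plan(world([-131,132,80])-8*n)
cv2.imwrite('pics/w3.png',grab_frame('wrist')[:,:,::-1]);cv2.imwrite('pics/s3.png',grab_frame('scene')[:,:,::-1])
cv2.imwrite('pics/t3.png',grab_frame('top')[:,:,::-1])
a=cv2.resize(cv2.imread('pics/w3.png'),(400,300)); b=cv2.resize(cv2.imread('pics/s3.png')[155:305,205:405],(400,300))
t=cv2.resize(cv2.imread('pics/t3.png')[190:340,200:420],(440,300)); z=np.zeros((300,360,3),np.uint8)
cv2.imwrite('pics/m3.png',np.vstack([np.hstack([a,b]),np.hstack([t,z])]))"
```

```text
clock: 4.45
position: [642.9, -106.2, 75.5]
tcp_rot: [[0.809, 0.162, -0.565], [0.131, -0.987, -0.094], [-0.572, 0.002, -0.82]]
ft_force: [0.8, 0.0, -0.1]
gripper_width: 1.001
grasp_force: 0.0
clock: 5.28
position: [641.6, -105.6, 74.0]
tcp_rot: [[0.807, 0.162, -0.567], [0.132, -0.987, -0.094], [-0.575, 0.001, -0.818]]
ft_force: [1.6, 1.0, 1.5]
gripper_width: 0.185
grasp_force: 40.6
clock 5.2833 pos [ 641.6 -105.6   74. ] disp [-132.5  132.3   74. ] F [1.6 1.  1.5] w 0.18537204723066592 gf 40.55782198905945
shift mm [-4.6 -0.3  4. ] turn deg [ 0.03  0.09 -0.04]
```

View pics/m3.png

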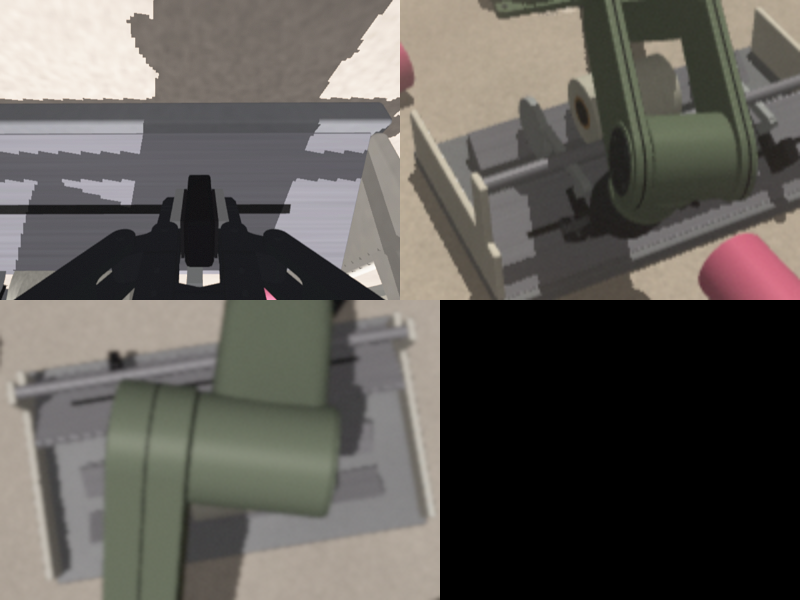

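Gripped: 0.185×85 ≈ 16 mm, which matches the paddle thickness. Next I'm measuring the gaps between the cheeks and the roll ends.

```bash
python3 -c "
import cv2,numpy as np
a=cv2.resize(cv2.imread('pics/w1.png')[95:215,0:290],None,fx=2.7,fy=2.7,interpolation=cv2.INTER_CUBIC)
b=cv2.resize(cv2.imread('pics/top0.png')[240:310,250:380],None,fx=3.8,fy=3.8,interpolation=cv2.INTER_CUBIC)
c=cv2.resize(cv2.imread('pics/w2.png')[280:370,40:340],None,fx=0.95,fy=2.9)
o=np.zeros((600,800,3),np.uint8);o[:324,:783]=a;o[330:596,:494]=b;o[330:591,500:785]=c
cv2.imwrite('pics/m4.png',o)"
```

```text
(no output)
```

View pics/m4.png

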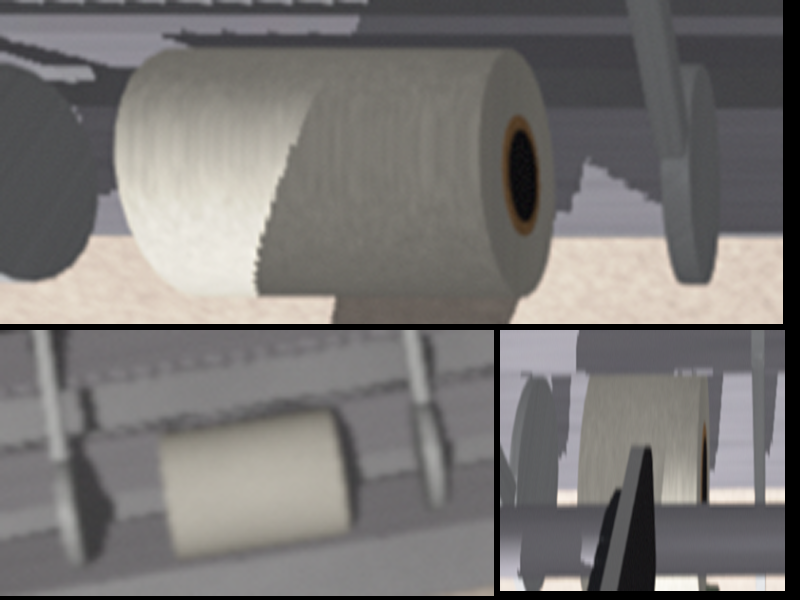

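```bash
python3 -c "
from h import *
c=get_calibration('wrist');s=read_state();Rt=np.array(s['tcp_rot']);p=np.array(s['position'])
Rc=c['R']@Rt; tc=c['t']+c['R']@p   # cam from tool
def cam(R,p): R=Ro.from_matrix(R).as_matrix(); R_=Rc@R.T; return dict(mtx=c['mtx'],R=R_,t=tc-R_@p)
w1=cam(np.array([[0.808,0.167,-0.565],[0.139,-0.986,-0.093],[-0.573,-0.003,-0.82]]),np.array([606.6,-170.2,329.5]))
def onx(cm,q,x=50):
    o,d=ray(cm,q); k=(x-(o-C)@dx)/(d@dx); return disp(o+k*d).round(1)
f=lambda x,y:(x/2.7-.3,95+y/2.7-.3)
for n_,q in [('hub end+y',(521,175)),('left cheek outer',(705,175)),('left cheek inner',(678,175)),('right cheek inner',(20,172))]: print(n_,onx(w1,f(*q)))
S=get_calibration('scene');T=get_calibration('top')
q=(205+291/3.2-.34,155+180/3.2-.34); X,e=tri([(S,q),(w1,f(521,175))]);print('hub tri',disp(X).round(1),e, 'scene only',onx(S,q))
g=lambda x,y:(250+x/3.8-.37,240+(y-330)/3.8-.37)
for n_,q in [('top roll -y',(168,495)),('top roll +y',(346,468))]: print(n_,disp(plane(T,g(*q),85)).round(1))
for n_,q in [('R cheek in',(80,555)),('R cheek out',(64,555)),('L cheek in',(424,500)),('L cheek out',(440,500)),('R top in',(75,470)),('R top out',(60,470))]: print(n_,disp(plane(T,g(*q),85)).round(1),disp(plane(T,g(*q),120)).round(1))
print('proj hub in scene',proj(S,world([50,64.5,85])),q)
"
```

```text
hub end+y [50.  62.7 80.3]
left cheek outer [ 50.  131.4  79.6]
left cheek inner [ 50.  121.3  79.8]
right cheek inner [  50.  -124.4   80.6]
hub tri [ 30.4  72.3 102.2] 0.7514917354824718 scene only [50.  64.2 84.5]
top roll -y [ 47.  -57.1  85. ]
top roll +y [47.7 69.  85. ]
R cheek in [  78.7 -123.9   85. ] [  79.2 -120.7  120. ]
R cheek out [  77.  -134.9   85. ] [  77.5 -131.4  120. ]
L cheek in [ 78.3 119.5  85. ] [ 78.8 116.4 120. ]
L cheek out [ 80.  130.5  85. ] [ 80.5 127.2 120. ]
R top in [  19.6 -118.8   85. ] [  21.6 -115.7  120. ]
R top out [  17.9 -129.1   85. ] [  20.  -125.8  120. ]
proj hub in scene [295.48195943 210.80181495] (60, 470)
```

```bash
python3 -m handwheel '[[[0,-0.15,0,0,0,0],[0,-0.3,0,0,0,0],[0,-0.3,0,0,0,0],[0,-0.3,0,0,0,0],[0,-0.3,0,0,0,0],[0,-0.25,0,0,0,0],[0,-0.15,0,0,0,0],[0,0,0,0,0,0],[0,0,0,0,0,0],[0,0,0,0,0,0]]]'
python3 -c "
from h import *
plan(world([-131,132,80])-8*n)"
python3 -m handwheel '[[[0,0,0,0,0,0],[0,0,0,0,0,0],[0,0,0,0,0,0],[0,0,0,0,0,0],[0,0,0,0,0,0],[0,0,-0.3,0,0,0],[0,0,-0.9,0,0,0],[0,0,-0.9,0,0,0],[0,0,-0.9,0,0,0],[0,0,-0.9,0,0,0],[0,0,-0.9,0,0,0],[0,0,-0.5,0,0,0],[0,0,0,0,0,0]]]' 1
python3 -c "
from h import *
print(proj(get_calibration('wrist'),world([50,65,85])),proj(get_calibration('wrist'),world([50,0,85])))
plan(world([-131,-124,80])+n*140)"
```

```text
clock: 6.27
position: [632.8, -53.2, 74.0]
tcp_rot: [[0.807, 0.162, -0.568], [0.133, -0.987, -0.093], [-0.576, -0.0, -0.818]]
ft_force: [2.3, 2.6, 4.8]
gripper_width: 0.179
grasp_force: 41.0
clock 6.2667 pos [632.8 -53.2  74. ] disp [-132.3   79.1   74. ] F [2.3 2.6 4.8] w 0.17883316936089103 gf 40.99402606487274
shift mm [-4.4 52.9  3.8] turn deg [-0.03  0.15 -0.02]
clock: 7.35
position: [725.2, -38.8, 206.7]
tcp_rot: [[0.811, 0.162, -0.562], [0.132, -0.987, -0.095], [-0.57, 0.003, -0.822]]
ft_force: [0.5, -0.5, -0.0]
gripper_width: 1.003
grasp_force: 0.0
[304.85515284 336.19274925] [245.61193451 336.26290217]
clock 7.35 pos [725.2 -38.8 206.7] disp [-225.8   80.   206.7] F [ 0.5 -0.5 -0. ] w 1.0029623497697793 gf 0.0
shift mm [  -5.4 -204.    17.7] turn deg [ 0.12 -0.28 -0.1 ]
```

```bash
python3 -m handwheel '[[[0,-0.85,0,0,0,0],[0,-0.85,0,0,0,0],[0,-0.85,0,0,0,0],[0,-0.85,0,0,0,0],[0,-0.85,0,0,0,0],[0,-0.85,0,0,0,0],[0,-0.85,0,0,0,0],[0,-0.85,0,0,0,0],[0,0,0,0,0,0],[0,0,0,0,0,0]]]'
python3 -c "
from h import *
plan(world([-132.5,-124,74]))
cv2.imwrite('pics/w5.png',grab_frame('wrist')[:,:,::-1])
c=get_calibration('wrist');print('pred tip',proj(c,world([-132.5,-124,74])+27*n))
import json;json.dump({k:np.array(v).tolist() for k,v in c.items()},open('w5.json','w'))
im=cv2.imread('pics/w5.png').max(2); m=(im<45).astype(np.uint8)
k,l,st,ce=cv2.connectedComponentsWithStats(m)
for i in range(1,k):
  if st[i,4]>150: print(st[i],ce[i].round(1))
"
```

```text
clock: 8.18
position: [689.3, 163.4, 202.9]
tcp_rot: [[0.806, 0.164, -0.569], [0.133, -0.986, -0.096], [-0.577, 0.002, -0.817]]
ft_force: [0.6, 0.5, -0.5]
gripper_width: 1.002
grasp_force: 0.0
clock 8.1833 pos [689.3 163.4 202.9] disp [-223.2 -125.4  202.9] F [ 0.6  0.5 -0.5] w 1.0015612659855786 gf 0.0
shift mm [  0.3   1.1 157.6] turn deg [0.13 0.23 0.03]
pred tip [318.69708109 234.62063527]
[ 234  201  406   78 6310] [487.5 232.5]
[    0   321   640   159 39232] [326.  432.1]
[  0 367 117   6 197] [ 56.5 369.1]
[310 401  66  16 431] [342.3 405.9]
```

View pics/w5.png

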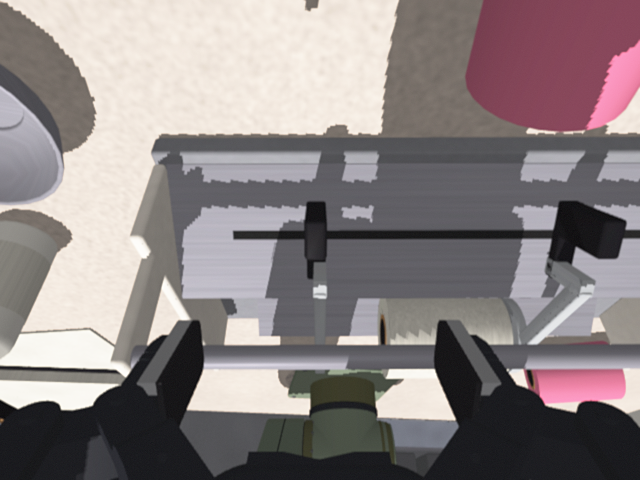

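The right paddle tip is at about (316,230), centred between the fingers. The left cheek at (520,325) now sits close to the roll. Next I'll descend and grip.

```bash
python3 -m handwheel '[[[0,0.03,0.8,0,0,0],[0,0,0.9,0,0,0],[0,0,0.9,0,0,0],[0,0,0.9,0,0,0],[0,0,0.9,0,0,0],[0,0,0.6,0,0,0],[0,0,0.2,0,0,0],[0,0,0,0,0,0],[0,0,0,0,0,0]]]'
python3 -m handwheel '[[[0,0,0,0,0,0],[0,0,0,0,0,0],[0,0,0,0,0,0],[0,0,0,0,0,0],[0,0,0,0,0,0],[0,0,0,0,0,0],[0,0,0,0,0,0],[0,0,0,0,0,0],[0,0,0,0,0,0],[0,0,0,0,0,0]]]' 0 40
python3 -c "
from h import *
plan(world([-132.5,-124,74]))"
```

```text
clock: 8.98
position: [602.6, 145.8, 76.6]
tcp_rot: [[0.808, 0.161, -0.567], [0.131, -0.987, -0.094], [-0.574, 0.001, -0.819]]
ft_force: [0.0, -0.5, -0.2]
gripper_width: 0.996
grasp_force: 0.0
clock: 9.82
position: [602.1, 147.0, 76.3]
tcp_rot: [[0.808, 0.162, -0.567], [0.132, -0.987, -0.094], [-0.574, 0.001, -0.819]]
ft_force: [1.8, 2.6, 3.6]
gripper_width: 0.18
grasp_force: 40.7
clock 9.8167 pos [602.1 147.   76.3] disp [-134.5 -123.4   76.3] F [1.8 2.6 3.6] w 0.18017354942237745 gf 40.692218542099
shift mm [-0.3 -0.6  3. ] turn deg [ 0.02  0.06 -0.04]
```

```bash
python3 -m handwheel '[[[0,0.15,0,0,0,0],[0,0.3,0,0,0,0],[0,0.3,0,0,0,0],[0,0.3,0,0,0,0],[0,0.3,0,0,0,0],[0,0.3,0,0,0,0],[0,0.2,0,0,0,0],[0,0.08,0,0,0,0],[0,0,0,0,0,0],[0,0,0,0,0,0],[0,0,0,0,0,0]]]'
python3 -c "
from h import *
plan(world([-132.5,-66,74]))"
python3 -m handwheel '[[[0,0,0,0,0,0],[0,0,0,0,0,0],[0,0,0,0,0,0],[0,0,0,0,0,0],[0,0,0,0,0,0],[0,0,-0.3,0,0,0],[0,0,-0.9,0,0,0],[0,0,-0.9,0,0,0],[0,0,-0.9,0,0,0],[0,0,-0.9,0,0,0],[0,0,-0.9,0,0,0],[0,0,-0.9,0,0,0],[0,0,-0.9,0,0,0],[0,0,-0.9,0,0,0],[0,0,-0.9,0,0,0],[0,0,0,0,0,0],[0,0,0,0,0,0]]]' 1
python3 -c "
from h import *
plan(world([-132.5,-66,74]))
c=get_calibration('wrist');print(proj(c,world([50,5,85])))"
```

```text
clock: 10.73
position: [612.0, 88.2, 76.3]
tcp_rot: [[0.809, 0.162, -0.566], [0.131, -0.987, -0.094], [-0.574, 0.002, -0.819]]
ft_force: [4.0, 0.6, 3.5]
gripper_width: 0.181
grasp_force: 41.0
clock 10.7333 pos [612.   88.2  76.3] disp [-134.8  -63.8   76.3] F [4.  0.6 3.5] w 0.18070176849147207 gf 40.976396799087524
shift mm [-0.5 -2.2  3.2] turn deg [ 0.07  0.01 -0.11]
clock: 12.15
position: [739.8, 110.9, 273.0]
tcp_rot: [[0.811, 0.162, -0.562], [0.132, -0.987, -0.094], [-0.57, 0.001, -0.822]]
ft_force: [0.1, -0.0, 0.0]
gripper_width: 1.002
grasp_force: 0.0
clock 12.15 pos [739.8 110.9 273. ] disp [-264.6  -65.4  273. ] F [ 0.1 -0.   0. ] w 1.0024008996575429 gf 0.0
shift mm [  4.9  -0.8 238.8] turn deg [ 0.06 -0.25 -0.07]
[374.04659027 299.24912768]
```

```bash
python3 -m handwheel '[[[-0.85,0.33,0.25,0,0,0],[-0.85,0.33,0.25,0,0,0],[-0.85,0.33,0.25,0,0,0],[-0.85,0.33,0.25,0,0,0],[-0.85,0.33,0.25,0,0,0],[-0.85,0.33,0.25,0,0,0],[-0.85,0.33,0.25,0,0,0],[0,0,0,0,0,0],[0,0,0,0,0,0],[0,0,0,0,0,0]]]'
python3 -c "
from h import *
import json
plan(world([-87,5,329]))
c=get_calibration('wrist');json.dump({k:np.array(v).tolist() for k,v in c.items()},open('w6.json','w'))
im=grab_frame('wrist')[:,:,::-1];cv2.imwrite('pics/w6.png',im)
u,v=proj(c,world([50,5,85])).round().astype(int);print(u,v)
cr=im[max(0,v-75):v+75,max(0,u-150):u+150];print(max(0,u-150),max(0,v-75))
cv2.imwrite('pics/w6c.png',cv2.resize(cr,None,fx=2.6,fy=2.6,interpolation=cv2.INTER_CUBIC))"
```

```text
clock: 12.98
position: [581.1, 16.2, 332.3]
tcp_rot: [[0.813, 0.162, -0.559], [0.133, -0.987, -0.093], [-0.567, 0.001, -0.824]]
ft_force: [0.1, -0.4, -0.6]
gripper_width: 0.999
grasp_force: 0.0
clock 12.9833 pos [581.1  16.2 332.3] disp [-92.5   2.3 332.3] F [ 0.1 -0.4 -0.6] w 0.9986765704097605 gf 0.0
shift mm [-2.7  2.7  5.8] turn deg [ 0.05 -0.46 -0.07]
321 167
171 92
```

View pics/w6c.png

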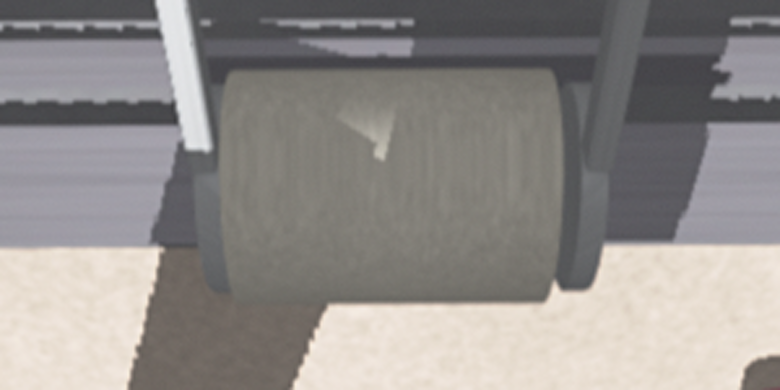

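Both cheeks now flank the roll. In the crop, the roll spans columns 220–563. The right guide's cheek (image left) is practically at the roll end. The left guide's cheek rim (580–605) still leaves a gap of about 17 px. I'm working these out in mm.

```bash
python3 -c "
from h import *
import json
w6={k:np.array(v) for k,v in json.load(open('w6.json')).items()}
c=get_calibration('wrist');s=read_state();Rt=np.array(s['tcp_rot']);p=np.array(s['position'])
Rc=c['R']@Rt; tc=c['t']+c['R']@p
R1=Ro.from_matrix(np.array([[0.808,0.167,-0.565],[0.139,-0.986,-0.093],[-0.573,-0.003,-0.82]])).as_matrix();R_=Rc@R1.T
w1=dict(mtx=c['mtx'],R=R_,t=tc-R_@np.array([606.6,-170.2,329.5]))
def near(cm,q,r):
    o,d=ray(cm,q);O=disp(o);D=disp(o+d)-O; m=np.array([O[0]-50,0,O[2]-85]);m/=np.linalg.norm(m)
    P=np.array([50,0,85])+r*m; k=((P-O)@m)/(D@m); return (O+k*D)
f6=lambda x,y:(171+x/2.6-.3,92+y/2.6-.3); f1=lambda x,y:(x/2.7-.3,95+y/2.7-.3)
print('w1 roll -y end',near(w1,f1(115,155),45).round(1))
for nme,q,r in [('roll -y',(220,165),45),('roll +y',(564,165),45),('L rim in',(579,200),40),('L rim out',(606,200),40),('R rim out',(194,200),40)]: print(nme,near(w6,f6(*q),r).round(1))
im=cv2.imread('pics/w6.png').astype(int)
for v in (158,165,172,180):print(v,im[v,240:262].sum(1)//3,im[v,380:410].sum(1)//3)
"
```

```text
w1 roll -y end [ 13.3 -56.1 112.3]
roll -y [ 11.4 -55.1 110.5]
roll +y [ 11.4  64.7 110.6]
L rim in [ 23.6  71.3 115.1]
L rim out [ 23.6  80.9 115.1]
R rim out [ 23.6 -65.4 115.1]
158 [ 94  95  96  94  96  99 101 103 102 104 105 105 106 107 114 121 127 127
 129 128 125 123] [124 124 124 124 127 131 130 114  95  87  87  86  86  86  95 110 114 110
 109 108 107 106 105 104 102  94  94  93  92  95]
165 [ 95  96  96  95  98 103 111 113 112 112 112 112 113 117 118 122 125 127
 126 124 120 122] [125 123 123 124 127 130 126 109  91  85  86  86  85  87  96 109 112 110
 111 110 111 113 114 114 110  96  92  93  92  93]
172 [ 94  94  94  94  93  96 107 109 111 110 108 109 109 110 110 113 122 125
 122 125 127 126] [127 124 123 122 124 124 119  98  89  87  87  86  84  88 102 109 107 108
 107 108 108 108 108 108 103  95  94  94  94  94]
180 [ 94  95  95  95  95  96  99 106 108 107 106 106 108 109 107 111 117 123
 123 123 124 122] [125 126 126 124 122 118 109  93  86  87  86  87  87  95 103 104 104 105
 103 105 105 106 106 103  95  91  93  91  91  92]
```

The right guide is touching or within 0.5 mm, and the roll hasn't moved beyond measurement error. The left gap is about 6.6 mm, so I'll regrip the left paddle and close about 4.5 mm.

```bash
python3 -m handwheel '[[[0.86,0.365,0,0,-0.05,0],[0.86,0.365,0,0,0,0],[0.86,0.365,0,0,0,0],[0.86,0.365,0,0,0,0],[0.86,0.365,0,0,0,0],[0.86,0.365,0.4,0,0,0],[0.86,0.365,0.8,0,0,0],[0,0,0.4,0,0,0],[0,0,0,0,0,0],[0,0,0,0,0,0]]]'
python3 -c "
from h import *
plan(world([-132.5,79.1,74]))"
```

```text
clock: 13.87
position: [711.8, -39.9, 187.3]
tcp_rot: [[0.806, 0.162, -0.569], [0.132, -0.987, -0.094], [-0.576, 0.001, -0.817]]
ft_force: [0.2, 0.7, 0.9]
gripper_width: 1.004
grasp_force: 0.0
clock 13.8667 pos [711.8 -39.9 187.3] disp [-212.4   78.8  187.3] F [0.2 0.7 0.9] w 1.003667382572974 gf 0.0
shift mm [  0.    0.2 138.7] turn deg [ 0.03  0.19 -0.03]
```

```bash
python3 -m handwheel '[[[0,0,0.8,0,0,0],[0,0,0.9,0,0,0],[0,0,0.9,0,0,0],[0,0,0.9,0,0,0],[0,0,0.7,0,0,0],[0,0,0.35,0,0,0],[0,0,0,0,0,0],[0,0,0,0,0,0]]]'
python3 -m handwheel '[[[0,0,0,0,0,0],[0,0,0,0,0,0],[0,0,0,0,0,0],[0,0,0,0,0,0],[0,0,0,0,0,0],[0,0,0,0,0,0],[0,0,0,0,0,0],[0,0,0,0,0,0],[0,0,0,0,0,0],[0,0,0,0,0,0]]]' 0 40
python3 -c "
from h import *
plan(world([-132.5,74.7,74]))"
```

```text
clock: 14.53
position: [635.4, -52.7, 78.8]
tcp_rot: [[0.81, 0.163, -0.564], [0.132, -0.987, -0.095], [-0.572, 0.002, -0.82]]
ft_force: [0.4, -0.1, 0.5]
gripper_width: 0.999
grasp_force: 0.0
clock: 15.37
position: [634.3, -53.2, 77.3]
tcp_rot: [[0.808, 0.162, -0.566], [0.132, -0.987, -0.094], [-0.574, 0.001, -0.819]]
ft_force: [1.6, 0.5, 1.9]
gripper_width: 0.183
grasp_force: 40.3
clock 15.3667 pos [634.3 -53.2  77.3] disp [-133.8   79.4   77.3] F [1.6 0.5 1.9] w 0.18343442853195696 gf 40.29108166694641
shift mm [ 0.8 -4.7  3.5] turn deg [ 0.05  0.01 -0.06]
```

Move 4.5 mm inwards, release, and look again numerically from the same viewpoint.

```bash
python3 -m handwheel '[[[0,-0.05,0,0,0,0],[0,-0.05,0,0,0,0],[0,-0.05,0,0,0,0],[0,0,0,0,0,0],[0,0,0,0,0,0],[0,0,0,0,0,0]]]'
python3 -m handwheel '[[[0,0,0,0,0,0],[0,0,0,0,0,0],[0,0,0,0,0,0],[0,0,0,0,0,0],[0,0,0,0,0,0],[0,0,-0.3,0,0,0],[0,0,-0.9,0,0,0],[0,0,-0.9,0,0,0],[0,0,-0.9,0,0,0],[0,0,-0.9,0,0,0],[0,0,-0.9,0,0,0],[0,0,-0.9,0,0,0],[0,0,-0.9,0,0,0],[0,0,0,0,0,0]]]' 1
python3 -m handwheel '[[[-0.86,-0.35,0,0,0,0],[-0.86,-0.35,0,0,0,0],[-0.86,-0.35,0,0,0,0],[-0.86,-0.35,0,0,0,0],[-0.86,-0.35,0,0,0,0],[-0.86,-0.35,0,0,0,0],[-0.86,-0.35,0,0,0,0],[0,0,0,0,0,0],[0,0,0,0,0,0],[0,0,0,0,0,0]]]'
python3 -c "
from h import *
plan(world([-92.5,2.3,332.3]))
c=get_calibration('wrist');im=grab_frame('wrist')[:,:,::-1];cv2.imwrite('pics/w7.png',im)
def near(cm,q,r):
    o,d=ray(cm,q);O=disp(o);D=disp(o+d)-O; m=np.array([O[0]-50,0,O[2]-85]);m/=np.linalg.norm(m)
    P=np.array([50,0,85])+r*m; k=((P-O)@m)/(D@m); return (O+k*D)[1].round(1)
u,v=proj(c,world([50,5,85])).round().astype(int);print(u,v)
for w in (v-2,v+5,v+13):
  for a,b in ((u-85,u-50),(u+50,u+95)):
    print(w,[(int(im[w,x].mean()),float(near(c,(x,w),42))) for x in range(a,b)])
"
```

```text
clock: 15.87
position: [633.6, -48.8, 77.3]
tcp_rot: [[0.808, 0.162, -0.566], [0.132, -0.987, -0.094], [-0.574, 0.002, -0.819]]
ft_force: [3.6, -1.2, 4.0]
gripper_width: 0.181
grasp_force: 40.6
clock: 17.03
position: [748.7, -29.5, 243.5]
tcp_rot: [[0.815, 0.162, -0.556], [0.132, -0.987, -0.094], [-0.564, 0.003, -0.826]]
ft_force: [0.7, -0.2, 2.3]
gripper_width: 1.0
grasp_force: 0.0
clock: 17.87
position: [588.0, 18.4, 342.3]
tcp_rot: [[0.808, 0.162, -0.567], [0.132, -0.987, -0.094], [-0.574, 0.002, -0.819]]
ft_force: [0.0, -0.2, -0.6]
gripper_width: 1.0
grasp_force: 0.0
clock 17.8667 pos [588.   18.4 342.3] disp [-99.7   1.2 342.3] F [ 0.  -0.2 -0.6] w 1.0000905179182196 gf 0.0
shift mm [-0.2  1.1 12.3] turn deg [ 0.06  0.06 -0.07]
322 163
161 [(96, -75.8), (94, -74.8), (96, -73.9), (96, -73.0), (97, -72.0), (95, -71.1), (96, -70.1), (97, -69.2), (94, -68.2), (96, -67.3), (96, -66.4), (99, -65.4), (110, -64.5), (114, -63.5), (113, -62.6), (112, -61.6), (112, -60.7), (113, -59.8), (115, -58.8), (116, -57.9), (117, -56.9), (123, -56.0), (126, -55.0), (127, -54.1), (127, -53.2), (124, 
[... 2107 characters left out ...]
52.6), (122, -51.6), (121, -50.7), (121, -49.7), (122, -48.8), (125, -47.8), (126, -46.9), (125, -45.9), (124, -45.0), (123, -44.0)]
176 [(122, 51.9), (124, 52.8), (125, 53.8), (125, 54.7), (124, 55.7), (125, 56.6), (126, 57.6), (126, 58.5), (126, 59.5), (126, 60.4), (124, 61.4), (122, 62.3), (121, 63.3), (117, 64.2), (93, 65.2), (86, 66.1), (99, 67.1), (103, 68.0), (103, 69.0), (104, 69.9), (104, 70.9), (104, 71.8), (107, 72.8), (107, 73.7), (105, 74.7), (104, 75.6), (98, 76.6), (93, 77.5), (91, 78.4), (92, 79.4), (93, 80.3), (93, 81.3), (92, 82.2), (92, 83.2), (92, 84.1), (93, 85.1), (91, 86.0), (92, 87.0), (91, 87.9), (92, 88.9), (92, 89.8), (92, 90.8), (91, 91.7), (91, 92.7), (92, 93.6)]
```

The left gap is now about 2.5 mm and the right guide is at the roll. The roll is unmoved and the gripper is clear.

```bash
python3 -c "
from plant import *
print(job_done())"
```

```text
the job is handed in; nothing more can be done
None
```

I've handed the job in: the left guide is about 2.5 mm off the roll and the right guide is touching it or within about 1 mm; the roll stayed put to within about 1 mm, nothing else was touched, and it took about 18 s of the 48 s allowed.

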